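Open the snap-lock terminal box of the terrace lights

TASK

Open the terminal box of the terrace lights: press its steel snap tab down so the cover springs loose, then push the released cover along its rails right off its seat, so the terminal bay is wholly uncovered and the cover lies flat on the board's planks beyond, short of or against the end strip. Only press and push: do not lift or tip the cover, let the tab spring back, and leave everything else standing where it is.

Things in the scene. Friction and masses are not known exactly. Their poses are not given: they have to be found in the camera images.
- terminal_box: (All sizes in mm.) Grey terminal box let into a fixed acacia board, 200 wide, x = -125 to 205. Origin: on the table under the seat's centre; +x is the way the cover slides off. Seat: x = -50 to 50, 45 above the table, over the open bay. Side rails (x = -49 to 47, inner faces |y| = 37, top 59.5 above the table) have lips reaching in to |y| = 31 over the cover's edges: it can only slide along +x.
- tab (a joint): Steel rocker tab at the seat's -x end, hinged across the box at x = -62, 52 above the table. 0 = at rest, nose hooked in front of the cover's catch rib; grows (rad) as its pad is pressed down; stop 0.34. Sprung: 4 to 10 N press it, it returns by itself. Between 0.14 and 0.2 the cover is let go; keep it pressed half a second.
- tab_pad (a point): Centre of the top of the tab's ribbed press pad (40 along x, 34 wide), 36 behind the hinge: at rest at x = -98, y = 0 of the box, 70 above the table. Pressing here 10 deep turns the tab to about 0.3. The pad spans x = -76 to -116; arm and nose (24 wide) go on to x = -31, top at most 69 above the table.
- ejector (a joint): Spring plunger under the tab, behind the cover's -x edge: 0 = compressed, cover locked; once the tab lets go it slides to 0.012 (m) by itself within about half a second, pushing the cover 12 along +x. The cover then stays released when the tab springs back.
- planks (a point): Centre of the bare planks beyond the seat where the cover is to lie: at x = 122, y = 0 of the box, on the surface 44 above the table. The planks run from x = 50 to 195 and end at a low strip (7 higher), which stops the cover at about 150 of travel.
- cover: Loose off-white cover, plate 90 (x) by 70 (y) by 8 thick, about 150 g. Origin: centre of its underside; axes parallel to the box's when seated. Starts seated at x = 0 of the box, underside 45 above the table, locked by the tab. On top: the catch rib (4 by 30, 6 high) at x = -38, and the push ridge. The bay is clear once the cover has moved 100.
- ridge_top (a point): Centre of the top of the push ridge on the cover: 12 thick along x, 40 wide along y, top 22 above the cover's underside (14 above its plate). At x = 24 of the cover; its -x face (x = 18) is the one to push on. Between this face and the tab's nose 49 of plain plate are free before the release, 61 after it.
- mug: Bystander: red enamel mug, 80 across, 80 high, standing on the table beside the board, origin centre of underside.
- spice_tin: Bystander: small steel tin, 38 across, 50 high, on the board beside the planks where the cover ends up, 78 to the side of the centre line; origin centre of underside.
- screwdriver: Bystander: screwdriver 160 long lying on the board along its other edge, about 80 from the centre line; origin on its underside.
- mason_jar: Bystander: glass mason jar with steel lid, 76 across, 120 high, on the table; origin centre of underside.
- pepper_jar: Bystander: smaller amber jar, 56 across, 90 high, on the table; origin centre of underside.
- tenderizer: Bystander: steel meat tenderizer lying on the table, 215 long, 50 high; origin at its underside.
- tongs: Bystander: steel tongs with grey silicone tips lying on the table, 290 long, 20 high; origin at its underside.
Not all that is in view belongs to the job. Of the things shaped like the cover, the white one is meant.

How it is judged:
By the outcome, as a careful person would: the job done as asked, in the order asked, and still so for the second after the job is handed in, with the robot touching nothing.
It also fails if it takes over 40 s, if anything falls off the work surface, if the arm or the gripper's body presses on something with over 40 N, if the wrist force passes 120 N, or if a joint passes its speed limit or range.

ROBOT

A 6-joint arm with a two-finger parallel gripper is mounted at the origin on the work surface. World frame = base frame: x ahead of the robot, y to its left, z up, the work surface at z = 0. Lengths are in mm, angles in degrees, forces in N, time in s.
With the tool pointing down it reaches from about 350 to 850 mm from the base axis. Payload 8.1 kg.
Tool frame: the origin (TCP) lies midway between the tips of the shut fingers; the grasp point (between the pads) lies 19 mm behind it (r.grasp_offset is the distance from the TCP to the grasp point, in mm); z points along the fingers, x is the direction in which the jaws open and shut, and the axes are right-handed (so a half turn about z gives the same grasp; the last joint's range is limited). The gripper opens to 85 mm and grips with 20 to 120 N. Pads are 22 mm wide; open, the fingers measure 114 mm over their backs; the gripper's body (76 mm by 85 mm) begins 54 mm behind the grasp point. The pads swing forward as they close: fully open they stand 13 mm farther back than shut.
Start: joints at [69.534, 7.471, 85.268, -0, 87.261, -4.893], TCP at [161.057, 577.984, 231.292] pointing down, gripper open.
Joint ranges: [-169.43, 169.43], [-51.17, 129.36], [1.28, 143.12], [-76.62, 256.62], [0, 156.53], [-152.29, 152.29]. Speed limits (degrees/s): [136.94, 136.94, 159.86, 180, 180, 180].

INTERFACE

Orientations are given as [roll, pitch, yaw] about the fixed x, y, z axes, in that order (R = Rz(yaw) Ry(pitch) Rx(roll)).
In Python, from bench import r, optics, hand_in gives the robot as it stands.
- The arm moves only by the shell command python3 -m pendant 'ROWS' [FORCE]. ROWS is JSON, a list of rows, each a list of 5 numbers: the opening, from 0 (shut) to 1 (fully open), then the shift along the tool's x, y, z in mm, then the turn about the tool's z in degrees. A call has 1 to 10 rows; each row shifts and turns the commanded pose from where the row before left it, along the tool's axes as they then stand; what a row does not reach is not made up. A row lasts 1/10 s, in which the tool goes at most 50 mm and 8.59 degrees, less where a joint would pass 70% of its speed; a pose out of reach is approached as far as the arm can. A call with a gripper value outside its range is refused whole. The fingers move at their own pace and stop on an object; FORCE is the grip in N (left out, the last holds). Time passes only in rows, so rows that do not move let the fingers close. It gives the time, the measured TCP pose, the force and the opening at its end, in the units of the state.
- r.sense(): the state, without advancing time (a new reading comes with each control period).
- optics.snapshot(name): name is "scene" or "top" or "wrist"; returns (picture, depth): 420x560x3 uint8, blue, green, red; 420x560 float32, mm along the optical axis (not along the pixel's ray), 0 where there is no reading.
- optics.camera_params(name): a dict with "camera_matrix" (3x3 intrinsics, pixels), "k1" (the pictures are not rectified: a ray, as slopes to the right and down, at radius r is drawn at 1 + k1 r^2 times it, then the intrinsics apply), "eye" and "orientation" of the camera in the world. Camera axes: x right, y down, z forward; pixel columns grow to the right and rows downward; lengths in mm; the calibration is good to about 2 mm. A picture is of the moment at which its call begins: read the wrist's pose just before it. camera_params takes no time and is no camera call; for the wrist camera it gives the pose at the moment of the call.
- hand_in(): hands the job in, once; it reports no verdict.
Trained networks look in the newest picture that a camera, given by its name, has taken for a name from the list of things; names that differ only in an ending like _2 or _b are one class to them, and where a whole thing is asked for, a point or a joint stands for the part that bears it (a point fixed in the world has none). Each returns a list of dicts, best first, with "score" (0 to 1); they miss things now and then, are a little off and sometimes report something else, mostly with a low value. They report only what shows in the picture. A call takes as long as a camera call. They do not tell look-alikes from the thing itself.
- optics.search_frame(camera, query): "at" ([x, y, z] in mm, in world coordinates, good to about 4 mm: the middle of the surface that is visible of it).
The state is a dict: "time": time; "joint_pos": joint angles; "qd": joint speeds; "joint_efforts": joint torques, N m; "tool_pos": TCP position; "tcp_rot": TCP orientation; "ft_force": force on the tool from outside, world axes, zero at the start; "wrist_torque": the same for the moment, N m; "finger_gap": finger opening in mm.
Only numpy, scipy, OpenCV 4.12 (cv2) and the standard library are available. Lean on these libraries where they do the work, as an engineer would, in place of code of your own. Each camera call takes 0.05 s, during which the arm holds its last target. There are 200 camera calls.

## Working session

There is one attempt and no reset: what is moved stays moved. The work goes in short steps, Python scripts to look and compute and a shell command to move; the robot and the scene stay as the last step left them, time stands still between calls to the robot, and variables do not carry over. Pictures are saved under pics/ and viewed, about 8 in all and at most 12, crops included, and the job is handed in when it is done.

```bash
mkdir -p pics; cat > h.py <<'E'
from bench import r, optics
import numpy as np, cv2
from scipy.spatial.transform import Rotation as Ro
def cam(name):
    p=optics.camera_params(name); return p
def world(p,depth,u,v):
    K=np.array(p["camera_matrix"]);k=p["k1"]
    xd=(u-K[0,2])/K[0,0];yd=(v-K[1,2])/K[1,1]
    x,y=xd,yd
    for _ in range(20):
        s=1+k*(x*x+y*y);x,y=xd/s,yd/s
    R=rot(p)
    return np.array(p["eye"])+ (np.stack([x*depth,y*depth,depth],-1))@R.T
def rot(p):
    o=np.array(p["orientation"])
    return o if o.shape==(3,3) else Ro.from_euler("xyz",o,degrees=True).as_matrix()
E
python3 - <<'E'
from h import *
s=r.sense();print(s)
for n in("top","scene"):
    im,d=optics.snapshot(n);p=cam(n);print(n,p)
    cv2.imwrite(f"pics/{n}0.png",im);np.save(f"{n}0.npy",d)
    for q in("cover","tab_pad","ridge_top","terminal_box","spice_tin","screwdriver","mug"):
        print(q,[(np.round(a["at"]),round(a["score"],2)) for a in optics.search_frame(n,q)][:4])
E
```

```text
{'time': 0.0, 'joint_pos': array([ 6.95316551e+01,  7.51639263e+00,  8.53296629e+01,  1.21598969e-03,
        8.72611484e+01, -4.89270304e+00]), 'qd': array([-0.10470076, -0.0935219 ,  0.0043801 ,  0.02576628, -0.0717416 ,
       -0.03051326]), 'joint_efforts': array([ 2.65430208e-04, -5.69394457e+01, -5.00561321e+01, -2.21097525e-04,
        1.42069199e-02,  2.69623496e-05]), 'tool_pos': array([160.88034356, 577.45740421, 230.22736152]), 'tcp_rot': array([-1.79989646e+02,  1.06709706e-01,  7.44243085e+01]), 'ft_force': array([-0.83259541, -0.10935843,  0.36958331]), 'wrist_torque': array([-0.00390714,  0.03302704,  0.00235181]), 'finger_gap': 85.54451784749575}
top {'camera_matrix': array([[502.93465103,   0.        , 275.82806522],
       [  0.        , 502.93465103, 203.1499986 ],
       [  0.        ,   0.        ,   1.        ]]), 'k1': 0.05916303932288233, 'eye': array([ 267.86663377,  -13.564636  , 1514.36148605]), 'orientation': array([-1.69022164e+02,  1.46289919e-01, -9.08559434e+01])}
cover [(array([532.,   2.,  52.]), 0.8), (array([334., 104.,   4.]), 0.63), (array([ 551.
[... 578 characters left out ...]
8.74145642, 213.55869982],
       [  0.        ,   0.        ,   1.        ]]), 'k1': -0.04852612700845797, 'eye': array([1354.25457571,    7.59843189, 1127.52782044]), 'orientation': array([-141.55811607,   -0.70552745,   90.15749682])}
cover [(array([ 558., -224.,   10.]), 0.93), (array([344., 106.,  11.]), 0.9), (array([529.,   6.,  53.]), 0.76)]
tab_pad [(array([527., -73.,  70.]), 0.71)]
ridge_top [(array([534.,   5.,  54.]), 0.83), (array([343., 102.,   8.]), 0.83), (array([ 560., -223.,   10.]), 0.74)]
terminal_box []
spice_tin [(array([ 563., -422.,   93.]), 0.69), (array([475., 162.,  80.]), 0.53)]
screwdriver [(array([617., -38.,  64.]), 0.9)]
mug [(array([700., -44.,  44.]), 0.6)]
```

```bash
python3 - <<'E'
from h import *
im=cv2.imread("pics/top0.png");d=np.load("top0.npy");p=cam("top")
v,u=np.mgrid[0:420,0:560];W=world(p,d,u.astype(float),v.astype(float))
m=(d>0)&(W[...,0]>400)&(W[...,0]<660)&(W[...,1]>-180)&(W[...,1]<260)
b=m&(W[...,2]>36)&(W[...,2]<52)
print("board rect",cv2.minAreaRect(W[b][:,:2].astype(np.float32)))
for lo,hi in((55,64),(64,80),(80,130)):
    k=m&(W[...,2]>lo)&(W[...,2]<hi)
    if k.sum()>3:
        n,l,st,c=cv2.connectedComponentsWithStats(k.astype(np.uint8))
        for i in range(1,n):
            if st[i,4]>8: print(lo,st[i],cv2.minAreaRect(W[l==i][:,:2].astype(np.float32)),W[l==i].mean(0).round(1))
ys,xs=np.where(m);c=im[ys.min()-30:ys.max()+30,xs.min()-40:xs.max()+40];print(xs.min()-40,ys.min()-30,c.shape)
f=min(780/c.shape[1],580/c.shape[0]);print(f)
cv2.imwrite("pics/topc.png",cv2.resize(c,None,fx=f,fy=f,interpolation=cv2.INTER_CUBIC))
im,dd=optics.snapshot("wrist");np.save("w0.npy",dd);cv2.imwrite("pics/w0.png",im);print(cam("wrist"))
E
```

```text
board rect ((549.6885375976562, 41.09907531738281), (330.40142822265625, 231.22752380371094), 86.36695861816406)
55 [246 181  25   3  36] ((615.1044921875, 37.93606948852539), (71.52638244628906, 6.978653907775879), 85.1634292602539) [614.4  39.6  60.4]
55 [254 193  34  34 447] ((532.107421875, 1.5508232116699219), (94.45701599121094, 95.35508728027344), 86.6258316040039) [531.9   1.4  59. ]
55 [273 202   6   5  12] ((549.682861328125, -14.878961563110352), (13.961530685424805, 12.518903732299805), 59.7463264465332) [548.4 -14.8  57.8]
55 [290 204   5   2   9] ((545.5961303710938, -61.47102355957031), (3.5558252334594727, 11.992912292480469), 7.11248779296875) [545.5 -61.6  59.4]
55 [289 215   6   3  15] ((510.61865234375, -59.393089294433594), (6.513031482696533, 14.891756057739258), 0.8067474961280823) [510.8 -59.1  60.9]
64 [278 167  10   3  15] ((654.0363159179688, -35.09586715698242), (27.014192581176758, 4.494309425354004), 80.24082946777344) [653.7 -36.5  71.4]
64 [271 179  29   9 189] ((608.7182006835938, -41.99542999267578), (82.82652282714844, 24.927947998046875), 87.149803
[... 286 characters left out ...]
09132385253906) [532.9  25.6  68.2]
64 [281 205  30  12 285] ((525.9085083007812, -71.19303894042969), (84.92766571044922, 33.8114013671875), 88.56670379638672) [526.8 -75.8  70.4]
80 [207 225  14  14 137] ((463.98297119140625, 165.74176025390625), (35.10553741455078, 34.10211181640625), 47.138607025146484) [463.9 165.   94.5]
145 136 (151, 226, 3)
3.4513274336283186
{'camera_matrix': array([[327.84998698,   0.        , 284.147484  ],
       [  0.        , 327.84998698, 213.05955323],
       [  0.        ,   0.        ,   1.        ]]), 'k1': -0.07296648229244683, 'eye': array([ 88.88012588, 598.23524874, 374.56897485]), 'orientation': array([1.62772974e+02, 7.50893012e-02, 7.43893865e+01])}
```

View pics/topc.png

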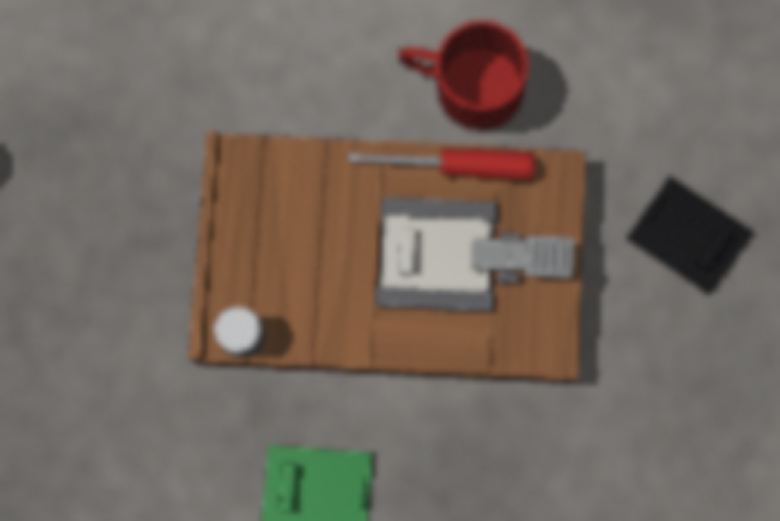

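View pics/scene0.png

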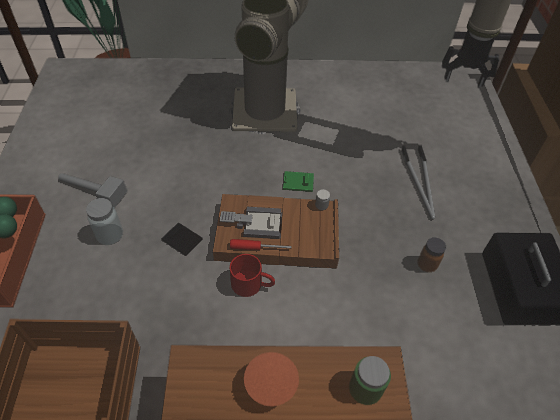

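The top view shows the box with the tab on the right and the planks on the left, so the slide runs towards world +y. The white cover is at crop pixel (437,252), the tin at (238,330), the screwdriver along the top and the mug at (483,75). The scene view agrees. I'll turn to the arm's natural yaw and move over the box for a wrist view.

```bash
python3 -m pendant '[[0,0,0,0,8.58],[0,0,0,0,8.58],[0,0,0,0,8.58],[0,0,0,0,8.58],[0,0,0,0,8.58],[0,0,0,0,8.58],[0,0,0,0,8.58],[0,0,0,0,8.58],[0,0,0,0,8.58]]' 40
python3 -m pendant '[[0,28.3,38.4,0,0],[0,28.3,38.4,0,0],[0,28.3,38.4,0,0],[0,28.3,38.4,0,0],[0,28.3,38.4,0,0],[0,28.3,38.4,0,0],[0,28.3,38.4,0,0]]'
python3 -m pendant '[[0,28.3,38.4,0,0],[0,28.3,38.4,0,0],[0,28.3,38.4,0,0],[0,28.3,38.4,0,0],[0,28.3,38.4,0,0],[0,28.3,38.4,0,0],[0,28.3,38.4,0,0],[0,0,0,0,0],[0,0,0,0,0]]'
cat > look.py <<'E'
from h import *
import sys
tag=sys.argv[1]
p=cam("wrist");im,d=optics.snapshot("wrist");cv2.imwrite(f"pics/{tag}.png",im)
s=r.sense();print(s["time"],s["tool_pos"].round(1),s["tcp_rot"].round(2),s["ft_force"].round(1),s["finger_gap"],s["joint_pos"].round(1))
v,u=np.mgrid[0:420,0:560];W=world(p,d,u.astype(float),v.astype(float));np.save(tag,W)
m=(d>0)&(W[...,0]>400)&(W[...,0]<660)&(W[...,1]>-180)&(W[...,1]<260)
for lo,hi in((39,47.5),(57.5,62),(64,67.5),(67.5,74),(85,100)):
    k=m&(W[...,2]>lo)&(W[...,2]<hi)
    n,l,st,c=cv2.connectedComponentsWithStats(k.astype(np.uint8))
    for i in range(1,n):
        if st[i,4]>60: print(lo,st[i],[np.round(a,1) for a in cv2.minAreaRect(W[l==i][:,:2].astype(np.float32))],W[l==i].mean(0).round(1))
E
python3 look.py w1
```

```text
time: 1.75
tool_pos: [161.1, 578.0, 231.3]
tcp_rot: [-180.0, -0.0, -3.1]
ft_force: [-1.0, -0.1, -0.7]
finger_gap: -0.2
time: 2.45
tool_pos: [346.6, 298.2, 231.6]
tcp_rot: [-180.0, -0.0, -2.8]
ft_force: [0.8, 0.3, 0.4]
finger_gap: -0.3
time: 3.35
tool_pos: [530.8, 20.7, 231.0]
tcp_rot: [-180.0, 0.0, -2.9]
ft_force: [-0.3, 0.8, -0.4]
finger_gap: 0.2
3.4 [530.4  21.7 231.1] [-1.7998e+02  4.0000e-02 -2.8500e+00] [-0.2 -0.1  0.1] -0.0070526839379516735 [-3.2 -3.2 96.3  0.  87.  -0.4]
39 [  180     0   219   312 44389] [array([533.9,  34.6]), array([320.8, 201.2]), np.float64(86.1)] [535.4  76.6  45. ]
39 [397 217  11  32  92] [array([654.6, -36.5]), array([37.2,  5. ]), np.float64(81.6)] [654.5 -33.7  43.2]
57.5 [358 132  18  83 488] [array([617. ,  33.2]), array([81. , 18.1]), np.float64(84.4)] [613.4  35.   60.6]
57.5 [ 238  165   18   91 1421] [array([492.9,   1.2]), array([94.6, 16.3]), np.float64(86.2)] [493.1   3.2  60.3]
57.5 [ 315  166   21   91 1435] [array([570.7,  -3.9]), array([94.7, 16.2]), np.float64(86.2)] [570.7  -2.2  60.3]
57.5 [347 214  10  68  92] [array([597. , -43.6]
[... 463 characters left out ...]
oat64(89.4)] [619.6 -27.5  65.8]
67.5 [193  28  27  32  81] [array([474.3, 153.4]), array([32.6,  9. ]), np.float64(43.4)] [474.7 151.8  70.6]
67.5 [266 185  42  12 311] [array([533.4,  22.8]), array([10.8, 39.2]), np.float64(85.4)] [533.3  22.9  68.2]
67.5 [ 352  216   23   72 1203] [array([608.8, -45.8]), array([79.3, 19.9]), np.float64(85.8)] [608.2 -44.7  70. ]
67.5 [405 226  12  41 102] [array([654.7, -39.6]), array([44.1,  6.9]), np.float64(86.2)] [654.  -36.   70.8]
67.5 [274 244  24  14 323] [array([529.4, -38.6]), array([15.5, 23.4]), np.float64(87.0)] [529.6 -38.5  69. ]
85 [ 168    5   47   50 1818] [array([464.8, 163.3]), array([35.6, 35.4]), np.float64(83.5)] [465.  163.1  94.3]
```

View pics/w1.png

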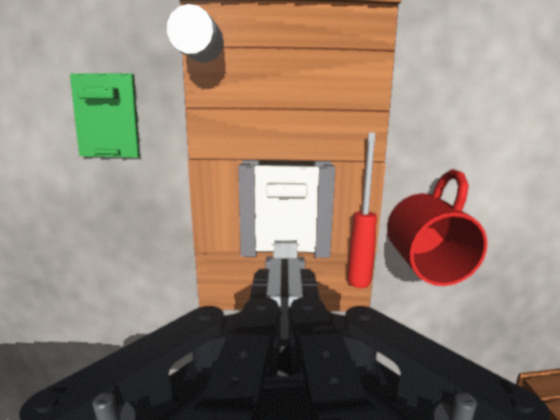

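The rails give a yaw of 86.2° and a box origin near (531.9, -0.4). From that the ridge should be at (533.5, 23.6), and I measured (533.3, 24). The pad then comes out at (525.4, -98). The wrist view shows the cover at pixel (287,210), with rails, tin, screwdriver and mug all clear of the path. Next I move over the pad and descend.

```bash
python3 -m pendant '[[0,1,40,0,0.9],[0,1,40,0,0],[0,1,40,0,0],[0,0,0,45,0],[0,0,0,45,0],[0,0,0,45,0],[0,0,0,12,0],[0,0,0,0,0],[0,0,0,0,0]]'; python3 -m pendant '[[0,0,0,3,0],[0,0,0,3,0],[0,0,0,3,0],[0,0,0,2,0],[0,0,0,2,0],[0,0,0,0,0]]'
```

```text
time: 4.3
tool_pos: [527.9, -97.9, 86.7]
tcp_rot: [180.0, -0.2, -3.6]
ft_force: [0.8, -0.7, 0.4]
finger_gap: -0.0
time: 4.9
tool_pos: [526.2, -98.2, 70.9]
tcp_rot: [-180.0, 0.0, -3.7]
ft_force: [0.2, -0.4, 0.1]
finger_gap: -0.3
```

```bash
python3 -m pendant '[[0,0,0,2,0],[0,0,0,2,0],[0,0,0,0,0]]'; python3 -m pendant '[[0,0,0,2,0],[0,0,0,2,0],[0,0,0,0,0]]';  python3 -m pendant '[[0,0,0,2,0],[0,0,0,0,0],[0,0,0,0,0]]'
```

```text
time: 5.2
tool_pos: [526.8, -99.2, 67.9]
tcp_rot: [179.9, -0.0, -3.7]
ft_force: [-1.1, -3.1, 4.3]
finger_gap: -0.2
time: 5.5
tool_pos: [527.1, -99.1, 63.8]
tcp_rot: [179.9, -0.1, -3.7]
ft_force: [-0.6, -4.1, 4.4]
finger_gap: 0.1
time: 5.8
tool_pos: [527.2, -99.0, 61.9]
tcp_rot: [179.9, -0.1, -3.7]
ft_force: [-0.2, -5.6, 5.0]
finger_gap: 0.1
```

```bash
python3 -m pendant '[[0,0,0,1.5,0],[0,0,0,0,0],[0,0,0,0,0],[0,0,0,0,0],[0,0,0,0,0],[0,0,0,0,0],[0,0,0,0,0],[0,0,0,0,0]]'; python3 look.py w2
```

```text
time: 6.6
tool_pos: [527.2, -99.3, 60.6]
tcp_rot: [179.9, -0.1, -3.7]
ft_force: [-0.1, -6.4, 4.4]
finger_gap: 0.0
6.65 [527.2 -99.2  60.5] [ 1.7991e+02 -9.0000e-02 -3.7000e+00] [-0.5 -6.4  6.2] -0.07041211263363215 [-1.610e+01  6.300e+00  1.051e+02 -1.000e-01  6.850e+01 -1.240e+01]
39 [   56     0   197   303 37004] [array([470.9, -45.3]), array([154.6,  86.5]), np.float64(87.4)] [462.9 -46.5  45.7]
39 [  306     0   161   303 25653] [array([580.1, -56.7]), array([ 84.2, 154.5]), np.float64(4.0)] [584.  -62.9  45.6]
39 [ 478    0   25   58 1055] [array([628.1,   8.4]), array([24.8, 10.4]), np.float64(88.2)] [628.    8.7  45.5]
39 [ 517   87   34  100 1058] [array([655.4, -42.4]), array([ 9.1, 49. ]), np.float64(0.0)] [654.6 -40.7  43.3]
57.5 [ 160    0   50  173 6611] [array([491.9, -12.1]), array([69.6, 16.9]), np.float64(86.0)] [492.5 -10.4  60.1]
57.5 [ 347    0   50  173 6632] [array([569.7, -17.2]), array([69.8, 16.7]), np.float64(86.1)] [569.4 -15.5  60. ]
57.5 [462   0  22  56 767] [array([612.2,   5.8]), array([21.9,  7. ]), np.float64(84.9)] [611.4   5.7  60.4]
57.5 [421  58
[... 1163 characters left out ...]
 np.float64(86.8)] [608.1 -44.1  69.9]
67.5 [248 140  61   8 347] [array([529.6, -35.7]), array([ 2.2, 24.1]), np.float64(85.9)] [529.6 -36.   70.1]
67.5 [ 249  178   59   54 2411] [array([527.9, -61.7]), array([25., 24.]), np.float64(86.0)] [528.  -61.   70.5]
67.5 [270 259  30   9 194] [array([528.7, -88.3]), array([ 1.4, 13.2]), np.float64(85.0)] [528.9 -88.3  70.9]
67.5 [254 268  16   8  86] [array([518.2, -91.7]), array([1.2, 6.5]), np.float64(88.3)] [518.5 -91.7  71.1]
67.5 [300 268  16   8  83] [array([538.8, -93. ]), array([1.6, 6.5]), np.float64(80.6)] [538.5 -93.   71. ]
85 [ 249  278   71   68 1430] [array([530.2, -95.9]), array([22.7, 23.6]), np.float64(30.8)] [528.4 -92.2  93.7]
```

View pics/w2.png

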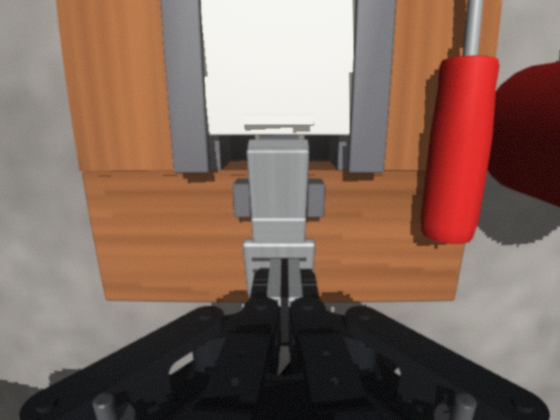

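The cover is released: the catch rib has moved from y≈-38 to -26.4, which is the full 12 mm of ejector travel. I'll lift off the pad, move over the plain plate between nose and ridge, and descend.

```bash
python3 -m pendant '[[0,0,0,-5,0],[0,0,0,-5,0],[0,0,0,-10,0],[0,0,0,-15,0],[0,-1,-30,0,0],[0,-1,-40,0,0],[0,0,-34,0,0],[0,0,0,0,0],[0,0,0,0,0]]'; python3 look.py w3 | head -1
```

```text
time: 7.55
tool_pos: [531.4, 6.3, 95.7]
tcp_rot: [180.0, -0.0, -3.6]
ft_force: [-0.2, -0.0, -0.1]
finger_gap: 0.1
7.6 [531.4   5.5  95.5] [ 1.7998e+02 -4.0000e-02 -3.6400e+00] [ 0.1 -0.2  0. ] 0.0018924433876664495 [ -4.9   3.1 104.5  -0.   72.3  -1.3]
```

View pics/w3.png

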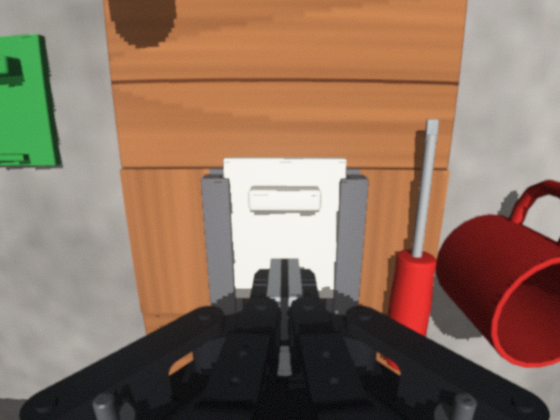

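The view shows the gripper centred over the plain plate, with the ridge ahead at pixel (285,198). The cover is straight between its rails.

```bash
python3 -m pendant '[[0,0.9,0,14,0],[0,0,0,12,0],[0,0,0,8,0],[0,0,0,3.5,0],[0,0,0,0,0],[0,0,0,0,0]]'; python3 -m pendant '[[0,0,-5,0,0],[0,0,-5,0,0],[0,0,-4,0,0],[0,0,-3,0,0],[0,0,-3,0,0],[0,0,-3,0,0],[0,0,0,0,0]]'
```

```text
time: 8.2
tool_pos: [532.2, 5.5, 57.3]
tcp_rot: [-180.0, 0.0, -3.7]
ft_force: [0.7, -1.1, 0.2]
finger_gap: 0.3
time: 8.9
tool_pos: [533.6, 29.1, 57.3]
tcp_rot: [-180.0, 0.0, -3.7]
ft_force: [-0.4, 0.1, -0.2]
finger_gap: 0.0
```

```bash
python3 -m pendant '[[0,0,-4,0,0],[0,0,-5,0,0],[0,0,-5,0,0],[0,0,-5,0,0],[0,0,-5,0,0],[0,0,-4,0,0],[0,0,-2,0,0]]'; python3 look.py w4 | head -1
```

```text
time: 9.6
tool_pos: [535.5, 59.0, 57.2]
tcp_rot: [-180.0, 0.0, -3.7]
ft_force: [-0.3, -1.4, -0.7]
finger_gap: -0.0
9.65 [535.5  59.1  57.3] [-179.99    0.     -3.67] [-0.1 -0.1  0.1] -0.23494477929714186 [  0.8   7.  104.7   0.   68.2   4.5]
```

View pics/w4.png

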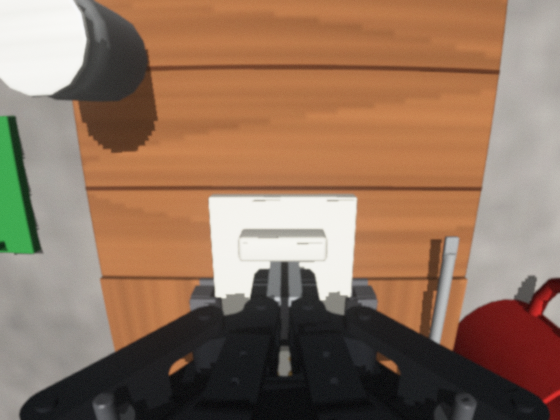

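The cover is moving straight with the finger seated on the ridge face (ridge at pixel (283,245)), so I keep pushing gently.

```bash
python3 -m pendant '[[0,0,-3,0,0],[0,0,-5,0,0],[0,0,-5,0,0],[0,0,-5,0,0],[0,0,-5,0,0],[0,0,-5,0,0],[0,0,-5,0,0],[0,0,-4,0,0],[0,0,-2,0,0]]'; python3 -m pendant '[[0,0,-3,0,0],[0,0,-5,0,0],[0,0,-5,0,0],[0,0,-5,0,0],[0,0,-5,0,0],[0,0,-4,0,0],[0,0,-3,0,0],[0,0,-2,0,0],[0,0,0,0,0]]'; python3 look.py w5
```

```text
time: 10.55
tool_pos: [538.0, 97.9, 57.3]
tcp_rot: [-180.0, -0.0, -3.7]
ft_force: [0.2, -0.6, -0.3]
finger_gap: 0.6
time: 11.45
tool_pos: [540.1, 129.7, 57.3]
tcp_rot: [-180.0, -0.0, -3.7]
ft_force: [0.1, 0.2, 0.6]
finger_gap: -0.1
11.5 [540.1 129.5  57.3] [-180.     -0.     -3.68] [-0.2  0.3 -0.1] -0.5971282476495526 [  8.2   9.5 102.    0.   68.5  11.9]
39 [   78   138   411   212 46567] [array([540.5, 132.7]), array([122.1, 200.5]), np.float64(86.3)] [551.3 151.2  44.7]
39 [169 353  24  22 193] [array([474. ,  66.8]), array([22.4,  5.4]), np.float64(34.4)] [475.   67.3  44.8]
39 [377 352  23  23 191] [array([598.3,  58.9]), array([ 5.2, 22.6]), np.float64(48.0)] [598.1  59.2  44.7]
39 [278 355  14  21 250] [array([536.7,  62.3]), array([16.8,  7.8]), np.float64(85.6)] [536.6  61.9  44.8]
57.5 [106 177  51  64 334] [array([476.8, 169.9]), array([11.1, 33.7]), np.float64(24.8)] [478.5 171.1  59.8]
57.5 [240 230  86   5 301] [array([541.5, 152.2]), array([ 1.6, 39.1]), np.float64(86.0)] [541.5 152.4  59.8]
57.5 [280 346  10   9  76] [array([538.1,  84.8]), array([5.1, 4.8]), np.float
[... 212 characters left out ...]
 np.float64(86.8)] [541.2 147.3  66.4]
67.5 [ 77 182  71  79 642] [array([473.8, 168.8]), array([17.1, 37.8]), np.float64(26.8)] [478.  171.2  70.8]
67.5 [270 262  30   9 185] [array([541.7, 140.4]), array([ 1.6, 12.8]), np.float64(84.7)] [541.7 140.5  70.6]
67.5 [254 270  15  10 101] [array([531. , 137.2]), array([1.3, 6.5]), np.float64(83.7)] [531.1 137.2  70.9]
67.5 [301 271  15   9 101] [array([551.8, 135.7]), array([1.3, 6.4]), np.float64(87.4)] [551.7 135.8  71. ]
85 [  23  194  106   98 7545] [array([464.6, 163.9]), array([36.5, 36.3]), np.float64(83.5)] [466.8 165.5  93.9]
85 [ 249  281   74   65 1331] [array([539.3, 135.4]), array([26.7, 24.4]), np.float64(51.8)] [541.5 136.7  92.8]
```

View pics/w5.png

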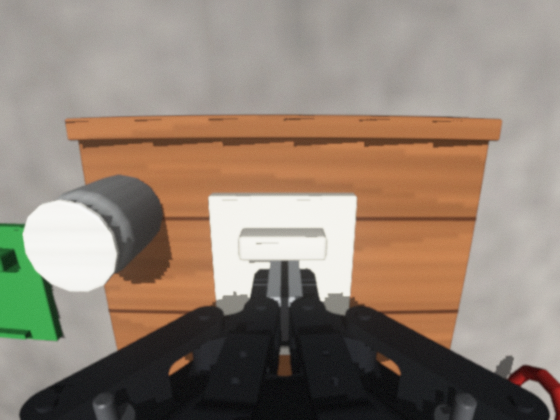

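The ridge is at box x≈147, so travel is about 123 mm with the cover square and short of the strip. I back off, lift clear and verify.

```bash
python3 -m pendant '[[0,0,2,0,0],[0,0,5,0,0],[0,0,3,0,0],[0,0,0,-10,0],[0,0,0,-30,0],[0,0,0,-45,0],[0,0,0,-45,0],[0,0,0,-45,0],[0,0,45,0,0],[0,0,30,0,0]]'; python3 -m pendant '[[0,0,0,0,0],[0,0,0,0,0],[0,0,0,0,0]]'; python3 look.py w6 | grep -v "^39"
python3 - <<'E'
from h import *
O=np.array([531.9,-.35]);ux=np.array([.0663,.9978]);uy=np.array([-.9978,.0663])
W=np.load("w6.npy");b=np.stack([(W[...,:2]-O)@ux,(W[...,:2]-O)@uy,W[...,2]],-1)
im=cv2.imread("pics/w6.png").astype(int)
k=(im.min(2)>130)&(abs(b[...,2]-52.5)<3)&(abs(b[...,1])<45)&(b[...,0]>-60)
print("plate in box frame",cv2.minAreaRect(b[k][:,:2].astype(np.float32)),b[k].min(0),b[k].max(0),b[k][:,2].mean())
P=b[k];A=np.c_[P[:,:2],np.ones(len(P))];print("tilt",np.linalg.lstsq(A,P[:,2],rcond=None)[0][:2])
optics.snapshot("top")
for q in("cover","tab_pad","spice_tin","screwdriver","mug"): print(q,[(np.round(a["at"]),round(a["score"],2)) for a in optics.search_frame("top",q)][:3])
E
```

```text
time: 12.5
tool_pos: [535.8, 43.4, 236.0]
tcp_rot: [180.0, -0.3, -3.6]
ft_force: [-0.1, 0.1, -1.1]
finger_gap: 0.3
time: 12.8
tool_pos: [534.6, 45.1, 232.5]
tcp_rot: [-180.0, 0.0, -3.7]
ft_force: [-0.4, 0.7, -0.6]
finger_gap: 0.4
12.85 [534.5  45.3 232.4] [-1.7998e+02  1.0000e-02 -3.6500e+00] [-0.4  0.1 -0.7] 0.2484140145085007 [-0.6 -2.4 95.3  0.  87.1  3. ]
57.5 [268 149  32   5 156] [array([537. ,  84.3]), array([ 4.1, 29.8]), np.float64(86.2)] [537.1  84.2  58.7]
57.5 [345 157  27 142 546] [array([610.9,  -4.7]), array([156.6,  21.8]), np.float64(80.2)] [610.5  22.5  60.5]
57.5 [ 237  190   19   87 1334] [array([492.8,   0.9]), array([94.9, 16.3]), np.float64(86.1)] [493.1   3.5  60.3]
57.5 [ 313  190   19   87 1315] [array([570.7,  -4.1]), array([95. , 16.3]), np.float64(86.1)] [570.8  -1.1  60.2]
57.5 [397 241  11  32  62] [array([654.1, -34.9]), array([36.5,  4.8]), np.float64(78.4)] [654.5 -31.2  59.7]
64 [261  75  45  15 576] [array([540.6, 146.3]), array([12. , 39.4]), np.float64(86.3)] [540.7 146.4  66.2]
64 [347 236  14  69 219] [array([599.6, -44.7]), array([80.2,  8.8])
[... 263 characters left out ...]
]
67.5 [400 246  12  38  96] [array([654.5, -38.9]), array([42.8,  6.6]), np.float64(84.7)] [654.3 -33.8  70.7]
85 [ 166   40   46   49 1675] [array([464.4, 163.3]), array([35. , 36.1]), np.float64(4.4)] [465.  163.3  94.4]
plate in box frame ((141.1904754638672, -2.6926307678222656), (78.33917999267578, 126.93954467773438), 89.28227233886719) [ 77.97843664 -42.6507309   49.74924002] [204.1739988   36.20455409  55.37363177] 52.6473277691451
tilt [-0.00268491  0.00098604]
cover [(array([ 550., -224.,   11.]), 0.92), (array([536., 113.,  52.]), 0.68)]
tab_pad [(array([524., -78.,  68.]), 0.76)]
spice_tin []
screwdriver [(array([605., -50.,  69.]), 0.44)]
mug [(array([703., -49.,  23.]), 0.74)]
```

View pics/w6.png

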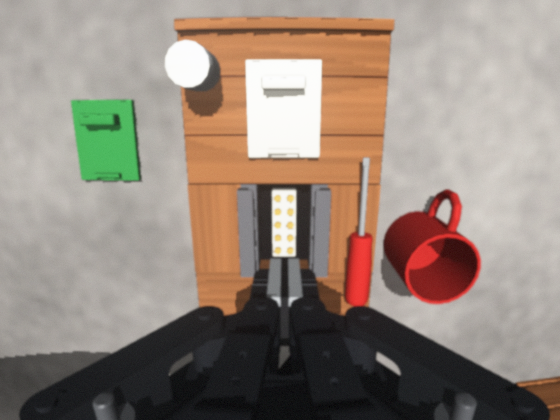

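The bay with its brass terminals is fully open at pixel (285,225). The cover lies square and flat on the planks at (284,108), short of the strip, and the tin, screwdriver and mug are where they were.

```bash
python3 -c "
from bench import hand_in
print(hand_in())"
```

```text
the job is handed in; nothing more can be done
None
```

I opened the terminal box and handed the job in at about 12.9 s; no verdict was reported. With the fingers shut, I pressed the tab pad about 10 mm with roughly 6–9 N and held it for over half a second. The ejector pushed the cover out 12 mm, and I then pushed the cover along its rails by the ridge. I backed off and lifted away before handing in.

**Last checks:**
- **Cover:** it has moved about 123 mm, square to the rails and with under 0.3% tilt. It lies on the planks short of the end strip.
- **Bay and tab:** the terminal bay is wholly uncovered. I judged the tab back at rest only from a rough network reading of the pad at 68 mm.
- **Other things:** the tin and screwdriver measured unmoved to within about 1 mm. The mug looks unmoved in the picture. I did not re-measure the jars, tenderizer or tongs; the arm's path stayed away from them.

**Checks that failed or disagreed:**
- The final box fitted around the cover's plate also picked up bright pixels as far as x=204, so I relied on the ridge and catch rib positions instead. They agree with each other.
- The network missed the tin in the last top picture, but the wrist camera's depth picture showed it in place.
- While the tab was pressed there was about 6 N of sideways friction, which was harmless.

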